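Dock the phone in the tilting stand at the hobby desk

TASK

The building plan is on the phone: take it out of the wooden organiser and slide it gently down into the cradle of the tilting stand without letting it drop, right way up, screen to the front and fully home in the slot. Then leave the cradle leaning back at 30 degrees from upright so that the plan can be read from the seat, and do not shift anything else on the desk.

Things in the scene. Friction and masses are not known exactly. Their poses are not given: they have to be found in the camera images.
- phone: Phone in a white bumper, 150 mm tall, 74 wide, 12 thick, 210 g, standing upright in the organiser at the start. Origin: centre of its bottom edge. z runs up its length to the top edge (z = 150 mm), y across its width, x through its thickness: blue screen with black rim on the -x face, camera on the +x face. Its lowest 4 mm are 1.5 mm narrower on each side and face.
- phone_screen (a point): Middle of the phone's screen: 75 mm above its bottom edge, on the -x face. The screen may be touched.
- organiser: Fixed wooden desk organiser, 96 mm deep (x), 108 wide (y), its front (-x) facing the robot within about 20 degrees. Origin: centre of the underside. At the start the phone stands in its front slot: along y, centre at x = -22 mm, 16 mm wide, 84 long, floor 15 mm and walls 55 mm above the desk. Behind the slot are two fixed paint pots, tops 66 mm above the desk.
- stand: Tilting phone stand fixed to the desk: aluminium disc 124 mm across, 14 high, with a short post that carries a slide-in cradle (grey back plate, black sides and lips) on a stiff hinge. Origin: centre of the disc's underside. Front (-x) facing the robot within about 20 degrees. The hinge axis runs along y at x = +15 mm, 85 mm above the desk.
- cradle (a joint): Tilt of the cradle in rad: 0 upright, positive with its top leaning back (towards the stand's +x), range -0.1 to 1.05. A friction hinge (about 0.35 N m): it stays where it is left, with or without the phone, and gives way to some 4 N at the top of the docked phone.
- cradle_floor (a point): Centre of the floor of the cradle's slot. Its axes tilt with the cradle: z up out of the slot, y along the slot's width, x backwards. The slot is 14.5 mm from back plate to front lips (x) and 77 mm wide (y). With the cradle upright the floor is 40 mm above the desk, 27.5 mm in front of the hinge axis and 45 mm below it.
- cradle_mouth (a point): Middle of the slot's mouth, 70 mm above its floor; axes as cradle_floor. Two side walls with front lips that cover 8 mm of the phone's edges stand 60 mm above the floor, their flared lead-ins end at 70 mm; between the lips the front is open above 10 mm. The back plate is 88 mm high plus a flared edge to 98 mm, so the phone's top 52 mm stay free.
- cradle_hinge (a point): Middle of the hinge axis.
- green_tape: Bystander, loose: roll of green tape lying flat, 76 mm across, 25 mm high. Origin: centre of its underside.
- yellow_tape: Bystander, loose: roll of yellow tape lying flat, 66 mm across, 16 mm high. Origin: centre of its underside.
- spool: Bystander, loose: standing spool of dark green cord with white flanges, 74 mm across, 86 mm high. Origin: centre of its underside.
- sponge: Bystander, loose: off-white sanding block, 115 x 55 mm, 28 mm high. Origin: centre of its underside.
- remote: Bystander, loose: white remote control lying flat, 150 x 50 mm, 20 mm high. Origin: centre of its underside.
- thinner: Bystander, loose: clear bottle with a blue cap, 60 mm across, 125 mm high. Origin: centre of its underside.
- paint_jar: Bystander, loose: small orange paint jar with a white lid, 44 mm across, 48 mm high. Origin: centre of its underside.
- knife: Bystander, loose: yellow craft knife lying flat, 150 x 22 mm, 14 mm high. Origin: centre of its underside.

How it is judged (in metres and radians):
On the way:
1. the phone is fully home in the cradle's slot, screen to the front (z of phone in the frame of cradle_floor between -0.003 and 0.003 m and x of phone in the frame of cradle_floor between -0.004 and 0.004 m and y of phone in the frame of cradle_floor between -0.004 and 0.004 m and angle between the z axis of phone and the z axis of cradle_floor, either way round below 0.06 rad and x of phone_screen in the frame of cradle_floor below -0.002 m), for 0.2 s.
At the end, for the whole second after the job is handed in: The phone stands in the cradle right way up, screen to the front, its bottom edge within 3 mm of the slot's floor and within 4 mm of its centre, parallel to the cradle within 3.4 degrees; the cradle leans back 30 degrees, give or take 5.7; phone and cradle at rest (all of step 1 and value of joint cradle between 0.4236 and 0.6236 rad and linear speed of phone below 0.02 m/s and velocity of joint cradle between -0.05 and 0.05 rad/s); the robot touches nothing.
It fails at once if the phone is dropped into the slot (moves faster than 0.35 m/s with its bottom edge within 60 mm of the slot floor) (distance between phone and cradle_floor below 0.06 m and linear speed of phone above 0.35 m/s).
It fails at once if a bystander is shifted by more than 25 mm (distance of any of green_tape, yellow_tape, spool, sponge, remote, thinner, paint_jar, knife from where it was at the start of the episode above 0.025 m).
It also fails if it takes over 51 s, if anything falls off the work surface, if the arm or the gripper's body presses on something with over 40 N, if the wrist force passes 120 N, or if a joint passes its speed limit or range.

ROBOT

A 6-joint arm with a two-finger parallel gripper is mounted at the origin on the work surface. World frame = base frame: x ahead of the robot, y to its left, z up, the work surface at z = 0. Lengths are in m, angles in degrees, forces in N, time in s.
With the tool pointing down it reaches from about 0.375 to 0.925 m from the base axis. Payload 5.7 kg.
Tool frame: the origin (TCP) lies midway between the tips of the shut fingers; the grasp point (between the pads) lies 19 mm behind it (ctrl.pinch_z is the z of the grasp point in the tool frame, in m); z points along the fingers, y is the line along which they close (so a half turn about z gives the same grasp; the last joint's range is limited). The gripper opens to 88 mm and grips with 3 to 60 N. Pads are 20 mm wide; open, the fingers measure 115 mm over their backs; the gripper's body (75 mm by 178 mm) begins 61 mm behind the grasp point.
Start: joints at [-77.928, 20.558, 86.54, -0, 72.909, -6.595], TCP at [0.192, -0.568, 0.223] pointing down, gripper open.
Joint ranges: [-170.27, 170.27], [-57.76, 135], [12.27, 136.19], [-55.21, 235.2], [11.17, 155.16], [-170.74, 170.74]. Speed limits (degrees/s): [136.94, 136.94, 180, 180, 180, 180].

INTERFACE

Orientations are given as [roll, pitch, yaw] about the fixed x, y, z axes, in that order (R = Rz(yaw) Ry(pitch) Rx(roll)).
In Python, from workcell import ctrl gives the robot as it stands.
- The arm moves only by the tool arm_command, never from a script. Its argument "moves" is a list of rows, each an object with "jaw": the opening, from -1 (shut) to 1 (fully open); "translation": the shift along the tool's x, y, z as a fraction of full scale, a list of three; "angular": the turn, a rotation vector about the tool's x, y, z as a fraction of full scale, a list of three. A call has 1 to 10 rows; each row is the pose to reach, as a shift and turn from the pose commanded when the call began, along the tool's axes at that moment, turning the shorter way round; what a row does not reach only later rows make up. Full scale, the value 1, is 0.1 m for a shift and 360 degrees for a turn. A row lasts 1/10 s, in which the tool goes at most 50 mm and 8.59 degrees, less where a joint would pass 70% of its speed; a pose out of reach is approached as far as the arm can. A call with a number of a shift or a turn outside -1 to 1 is refused whole. A call with a gripper value outside its range is refused whole. The fingers move at their own pace and stop on an object; the grip force is fixed at half the most. Time passes only in rows, so rows that repeat a pose let the fingers close. It gives the time, the measured TCP pose, the force, the opening and the grip force at its end, in the units of the state.
- ctrl.get_state(): the state, without advancing time (a new reading comes with each control period).
- ctrl.read_camera(name): name is "scene" or "side" or "wrist"; returns (picture, depth): 480x640x3 uint8, blue, green, red; 480x640 float32, m along the optical axis (not along the pixel's ray), 0 where there is no reading.
- ctrl.camera_params(name): a dict with "camera_matrix" (3x3 intrinsics, pixels), "R" (3x3) and "t" (3): a world point X has camera coordinates R X + t. Camera axes: x right, y down, z forward; pixel columns grow to the right and rows downward; lengths in m; the calibration is good to about 2 mm. A picture is of the moment at which its call begins: read the wrist's pose just before it. camera_params takes no time and is no camera call; for the wrist camera it gives the pose at the moment of the call.
- ctrl.job_done(): hands the job in; it is judged then, once.
The state is a dict: "t": time; "joints": joint angles; "dq": joint speeds; "joint_torque": joint torques, N m; "position": TCP position; "eef_rot": TCP orientation; "wrist_force": force on the tool from outside, world axes, zero at the start; "ft_torque": the same for the moment, N m; "width": finger opening in m; "finger_force": force on a finger pad.
Only numpy, scipy, OpenCV 4.12 (cv2) and the standard library are available. Lean on these libraries where they do the work, as an engineer would, in place of code of your own. Each camera call takes 0.05 s, during which the arm holds its last target. There are 200 camera calls.

## Working session

There is one attempt and no reset: what is moved stays moved. The work goes in short steps, Python scripts to look and compute and a tool call to move; the robot and the scene stay as the last step left them, time stands still between calls to the robot, and variables do not carry over. Pictures are saved under pics/ and viewed, at most 10 in all, crops included, and the job is handed in when it is done.

Besides the shell and the picture viewer there is one more tool, called after ">>>" as name(argument=value, ...), one argument or row to a line, values as JSON. arm_command: Moves the arm, as the interface text tells. Shift numbers are shares of 0.1 m and turn numbers shares of 360 degrees, none past 1 either way. Its arguments: {"type":"object","properties":{"moves":{"type":"array","items":{"type":"object","properties":{"jaw":{"type":"number"},"translation":{"type":"array","items":{"type":"number"}},"angular":{"type":"array","items":{"type":"number"}}}}}},"required":["moves"]}

```bash
mkdir -p pics; ls; cat > h.py <<'E'
import numpy as np, cv2
from workcell import ctrl
def cloud(name):
    p=ctrl.camera_params(name); im,d=ctrl.read_camera(name)
    K=np.array(p["camera_matrix"]);R=np.array(p["R"]);t=np.array(p["t"])
    v,u=np.mgrid[:480,:640]
    c=np.stack([(u-K[0,2])*d/K[0,0],(v-K[1,2])*d/K[1,1],d],-1)
    X=(c-t)@R
    X[d<=0]=np.nan
    return im,X
E
python3 - <<'E'
from h import *
ims=[]
for n in ["scene","side"]:
    im,X=cloud(n); np.savez(f"pics/{n}0.npz",im=im,X=X); cv2.imwrite(f"pics/{n}0.png",im)
    p=ctrl.camera_params(n); print(n,-np.array(p["R"]).T@np.array(p["t"]),np.isnan(X[...,0]).mean())
print(ctrl.get_state(),ctrl.pinch_z)
E
```

```text
pics
scene [1.53250662 0.30534756 1.10674663] 0.0041015625
side [0.5092895  0.86702716 0.77456239] 0.00392578125
{'t': 0.1, 'joints': array([-7.79297307e+01,  2.05949333e+01,  8.65912232e+01,  3.69304371e-04,
        7.29100997e+01, -6.59449103e+00]), 'dq': array([-0.09622696, -0.06803518, -0.25401578, -0.0598448 , -0.04813341,
       -0.04230506]), 'joint_torque': array([ 1.54175068e-04, -5.16355956e+01, -2.71407205e+01,  6.77269162e-02,
        2.76329991e-02, -2.40354655e-05]), 'position': array([ 0.19188516, -0.56783475,  0.22189236]), 'eef_rot': array([-1.79904421e+02, -1.14046931e-02,  1.86646420e+01]), 'wrist_force': array([0.87026156, 0.43930825, 0.27392007]), 'ft_torque': array([ 0.01956874,  0.00701716, -0.00833184]), 'finger_force': 0.0, 'width': 0.08783505574573566} -0.0187
```

View pics/scene0.png

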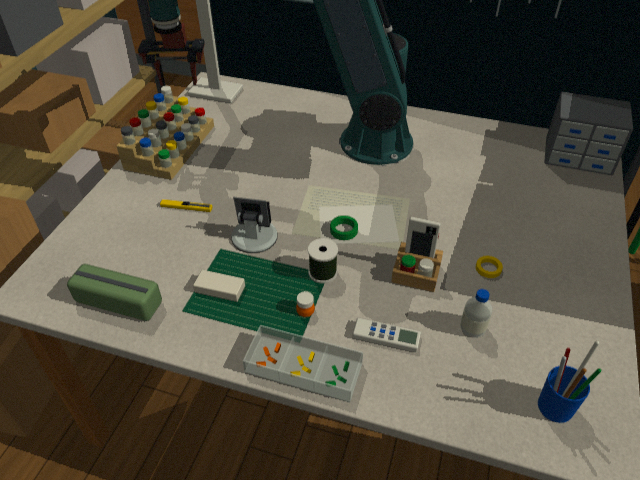

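View pics/side0.png

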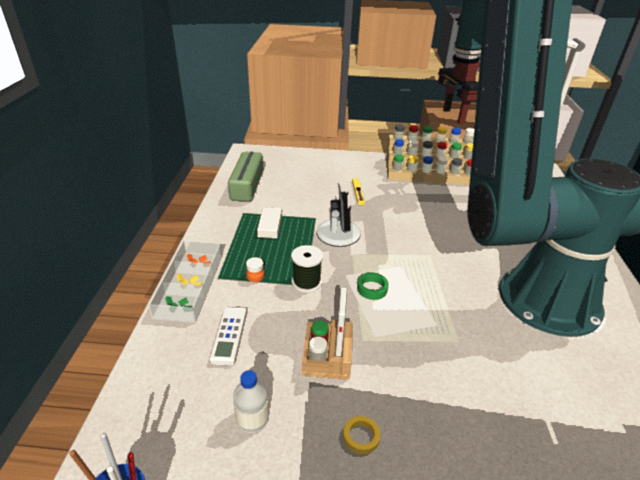

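The scene view shows the phone at (423,238) in the organiser, camera side facing away from the robot, and the cradle on its disc at (254,215). The side view has them at (341,322) and (340,215). The gaps round both are clear. Next I measure them.

```bash
python3 - <<'E'
from h import *
np.set_printoptions(precision=4,suppress=True)
def rect(P,l):
    r=cv2.minAreaRect((P[:,:2]*1000).astype(np.float32)); print(l,len(P),r, "z",np.percentile(P[:,2],[1,50,99]))
def plane(P):
    for _ in range(3):
        c=np.median(P,0); n=np.linalg.svd(P-P.mean(0),full_matrices=False)[2][2]; c=P.mean(0)
        e=abs((P-c)@n); P=P[e<max(2.5*np.median(e),1e-3)]
    return c,n,len(P),e.std()
for n,pb,sb,db in [("scene",(370,210,460,295),(225,190,285,255),0),("side",(295,280,360,385),(315,180,365,250),0)]:
    f=np.load(f"pics/{n}0.npz");X=f["X"]
    def box(b): 
        P=X[b[1]:b[3],b[0]:b[2]].reshape(-1,3); return P[~np.isnan(P[:,0])]
    P=box(pb); Q=P[P[:,2]>.08]; rect(Q,n+" phone"); print(plane(Q))
    T=P[P[:,2]>np.percentile(Q[:,2],99.5)-.004]; rect(T,"top edge")
    rect(P[(P[:,2]>.02)&(P[:,2]<.07)],"org")
    S=box(sb); rect(S[(S[:,2]>.008)&(S[:,2]<.018)],"disc"); 
    C=S[S[:,2]>.03]; rect(C,"cradle"); 
    D=C[C[:,2]>.09]; print(plane(D))
    for z in np.arange(.03,.16,.01):
        s=C[abs(C[:,2]-z)<.005]
        if len(s)>3: print(round(z,3),len(s),s[:,:2].min(0),s[:,:2].max(0))
E
```

```text
scene phone 875 ((501.2989501953125, 229.13839721679688), (74.60428619384766, 19.097248077392578), 88.0910873413086) z [0.0815 0.1283 0.1679]
(array([0.5043, 0.2291, 0.126 ]), array([ 1.    , -0.0077,  0.0029]), 686, np.float64(0.0009866316727881895))
top edge 64 ((501.7138671875, 231.1878204345703), (13.873278617858887, 65.38078308105469), 2.5971179008483887) z [0.1645 0.1658 0.17  ]
org 1450 ((523.861083984375, 230.04364013671875), (100.0843505859375, 108.19709777832031), 0.23420126736164093) z [0.0209 0.0515 0.0695]
disc 750 ((466.5935974121094, -235.52508544921875), (249.94757080078125, 165.44097900390625), 19.51923370361328) z [0.0083 0.014  0.0179]
cradle 1020 ((526.9454345703125, -208.32135009765625), (50.08642578125, 90.427490234375), 19.423263549804688) z [0.0345 0.0933 0.1424]
(array([ 0.5237, -0.2112,  0.1163]), array([-0.9899, -0.131 ,  0.0542]), 400, np.float64(0.002052571278585693))
0.03 14 [ 0.5164 -0.2523] [ 0.5448 -0.1939]
0.04 70 [ 0.4935 -0.2557] [ 0.5486 -0.1725]
0.05 73 [ 0.4917 -0.2547] [ 0.5472 -0.1695]
0.06 63 [ 0.4907 -0.2569] [ 0.5473 -0.1707]
0.07 65 [ 0.49
[... 1078 characters left out ...]
.23584747314453), 83.82186126708984) z [0.0328 0.088  0.1402]
(array([ 0.519 , -0.2032,  0.1062]), array([-0.9614, -0.129 , -0.2432]), 291, np.float64(0.006179552062681785))
0.03 13 [ 0.5267 -0.1983] [ 0.5409 -0.1881]
0.04 36 [ 0.488  -0.2292] [ 0.5415 -0.1681]
0.05 50 [ 0.4884 -0.2274] [ 0.5424 -0.1667]
0.06 55 [ 0.4893 -0.2542] [ 0.5432 -0.167 ]
0.07 56 [ 0.4902 -0.2537] [ 0.5439 -0.1677]
0.08 76 [ 0.4907 -0.2559] [ 0.5664 -0.0244]
0.09 131 [ 0.4912 -0.2565] [ 0.5716 -0.0191]
0.1 103 [ 0.4919 -0.2563] [ 0.5461 -0.1654]
0.11 54 [ 0.4928 -0.2569] [ 0.5243 -0.1671]
0.12 12 [ 0.5142 -0.2186] [ 0.5246 -0.169 ]
0.13 15 [ 0.515 -0.246] [ 0.5248 -0.1682]
0.14 32 [ 0.5154 -0.2486] [ 0.5302 -0.1678]
```

>>> arm_command(
  moves=[
    {"jaw": 1,"translation": [1,-1,0],"angular": [0,0,-0.1965]},
    {"jaw": 1,"translation": [1,-1,0],"angular": [0,0,-0.1965]},
    {"jaw": 1,"translation": [1,-1,0],"angular": [0,0,-0.1965]},
    {"jaw": 1,"translation": [1,-1,0],"angular": [0,0,-0.1965]},
    {"jaw": 1,"translation": [1,-1,0],"angular": [0,0,-0.1965]},
    {"jaw": 1,"translation": [1,-1,0],"angular": [0,0,-0.1965]},
    {"jaw": 1,"translation": [1,-1,0],"angular": [0,0,-0.1965]},
    {"jaw": 1,"translation": [1,-1,0],"angular": [0,0,-0.1965]},
    {"jaw": 1,"translation": [1,-1,0],"angular": [0,0,-0.1965]},
    {"jaw": 1,"translation": [1,-1,0],"angular": [0,0,-0.1965]},
  ],
)

```text
t: 1.1
position: [0.2546, -0.4413, 0.2223]
eef_rot: [-180.0, -0.0, 89.4]
wrist_force: [0.4, 0.1, 0.3]
width: 0.0877
finger_force: 0.0
```

>>> arm_command(
  moves=[
    {"jaw": 1,"translation": [0.5,0.18,-0.1],"angular": [0,0,0]},
    {"jaw": 1,"translation": [0.96,0.35,-0.2],"angular": [0,0,0]},
    {"jaw": 1,"translation": [0.96,0.35,-0.2],"angular": [0,0,0]},
  ],
)

```text
t: 1.4
position: [0.2914, -0.3414, 0.243]
eef_rot: [180.0, -0.2, 89.5]
wrist_force: [-0.5, 0.4, -0.8]
width: 0.0879
finger_force: 0.0
```

>>> arm_command(
  moves=[
    {"jaw": 1,"translation": [0.5,0.18,0],"angular": [0,0,0]},
    {"jaw": 1,"translation": [0.96,0.35,0],"angular": [0,0,0]},
    {"jaw": 1,"translation": [0.96,0.35,0],"angular": [0,0,0]},
  ],
)

```text
t: 1.7
position: [0.3271, -0.2457, 0.2422]
eef_rot: [-180.0, -0.2, 89.6]
wrist_force: [0.3, 0.3, -0.8]
width: 0.0878
finger_force: 0.0
```

>>> arm_command(
  moves=[
    {"jaw": 1,"translation": [0.5,0.18,0],"angular": [0,0,0]},
    {"jaw": 1,"translation": [0.96,0.35,0],"angular": [0,0,0]},
    {"jaw": 1,"translation": [0.96,0.35,0],"angular": [0,0,0]},
  ],
)

```text
t: 2.0
position: [0.3636, -0.1509, 0.2425]
eef_rot: [180.0, -0.1, 89.7]
wrist_force: [1.1, -0.9, -0.3]
width: 0.0882
finger_force: 0.0
```

>>> arm_command(
  moves=[
    {"jaw": 1,"translation": [0.5,0.18,0],"angular": [0,0,0]},
    {"jaw": 1,"translation": [0.96,0.35,0],"angular": [0,0,0]},
    {"jaw": 1,"translation": [0.96,0.35,0],"angular": [0,0,0]},
  ],
)

```text
t: 2.3
position: [0.4002, -0.056, 0.2427]
eef_rot: [179.9, -0.1, 89.7]
wrist_force: [-0.8, -0.3, -0.4]
width: 0.0878
finger_force: 0.0
```

>>> arm_command(
  moves=[
    {"jaw": 1,"translation": [0.5,0.18,0],"angular": [0,0,0]},
    {"jaw": 1,"translation": [0.96,0.35,0],"angular": [0,0,0]},
    {"jaw": 1,"translation": [0.96,0.35,0],"angular": [0,0,0]},
  ],
)

```text
t: 2.6
position: [0.437, 0.039, 0.2428]
eef_rot: [179.9, -0.1, 89.6]
wrist_force: [-0.6, 0.4, 0.2]
width: 0.0881
finger_force: 0.0
```

>>> arm_command(
  moves=[
    {"jaw": 1,"translation": [0.5,0.18,0],"angular": [0,0,0]},
    {"jaw": 1,"translation": [0.96,0.35,0],"angular": [0,0,0]},
    {"jaw": 1,"translation": [0.96,0.35,0],"angular": [0,0,0]},
    {"jaw": 1,"translation": [0.96,0.35,0],"angular": [0,0,0]},
  ],
)

```text
t: 3.0
position: [0.4713, 0.1309, 0.2422]
eef_rot: [-180.0, 0.1, 89.5]
wrist_force: [0.1, -0.1, -0.2]
width: 0.0878
finger_force: 0.0
```

```bash
python3 - <<'E'
from h import *
np.set_printoptions(precision=4,suppress=True)
im,X=cloud("wrist"); cv2.imwrite("pics/w1.png",im); np.savez("pics/w1.npz",im=im,X=X)
p=ctrl.camera_params("wrist"); print(-np.array(p["R"]).T@p["t"],p["R"])
m=(X[...,2]>.158)&(X[...,2]<.172)&(abs(X[...,0]-.5)<.03)&(abs(X[...,1]-.231)<.06)
P=X[m]; print(len(P)); 
if len(P): print(cv2.minAreaRect((P[:,:2]*1000).astype(np.float32)),P.mean(0))
# stand from scene0/side0
for n,b in [("scene",(225,185,285,258)),("side",(310,175,370,250))]:
    X=np.load(f"pics/{n}0.npz")["X"]; S=X[b[1]:b[3],b[0]:b[2]].reshape(-1,3); S=S[~np.isnan(S[:,0])]
    S=S[(np.hypot(S[:,0]-.527,S[:,1]+.21)<.085)]
    D=S[(S[:,2]>.010)&(S[:,2]<.018)]; print(n,"disc",cv2.minEnclosingCircle((D[:,:2]*1000).astype(np.float32)))
    a=np.radians(7.5);R=np.array([[np.cos(a),np.sin(a),0],[-np.sin(a),np.cos(a),0],[0,0,1]])
    L=S@R.T; 
    for z in np.arange(.035,.15,.01):
        s=L[abs(L[:,2]-z)<.005]
        if len(s)>5: print(round(z,3),len(s),"x",np.percentile(s[:,0],[0,10,50,90,100]),"y",s[:,1].min(),s[:,1].max())
E
```

```text
[0.4714 0.2087 0.4047] [[ 0.9999 -0.0108 -0.0007]
 [-0.0102 -0.9572  0.2892]
 [-0.0038 -0.2892 -0.9573]]
3210
((498.2422180175781, 229.59005737304688), (73.72881317138672, 12.382475852966309), 89.48029327392578) [0.4978 0.231  0.1646]
scene disc ((519.0003662109375, -203.2520751953125), 70.55118560791016)
0.035 38 x [0.4778 0.4809 0.5094 0.5122 0.5161] y -0.31752048262557175 -0.24204774045936597
0.045 86 x [0.4665 0.481  0.4866 0.5133 0.5172] y -0.3214487901814383 -0.23484808376497854
0.055 60 x [0.4638 0.4766 0.5059 0.5128 0.5147] y -0.31979188147117177 -0.2355902429526778
0.065 61 x [0.4637 0.4811 0.5086 0.5132 0.5156] y -0.3224575450211447 -0.23532830508896066
0.075 77 x [0.4695 0.4841 0.5081 0.5123 0.515 ] y -0.3186847489069901 -0.23554705737469922
0.085 118 x [0.4653 0.4832 0.5043 0.5128 0.5159] y -0.3209546310644585 -0.23603198267484568
0.095 191 x [0.4634 0.4869 0.5017 0.5124 0.5165] y -0.3220724439806893 -0.2362700179865937
0.105 99 x [0.4645 0.4861 0.4899 0.4942 0.5171] y -0.32058216949265367 -0.2347315400896533
0.115 92 x [0.4625 0.4853 0.4912 0.4937 0.4968] y -0.3233645490
[... 764 characters left out ...]
0.4769 0.5043 0.5114] y -0.3179481435500031 -0.2333714681744135
0.085 90 x [0.4646 0.4679 0.4856 0.5109 0.5129] y -0.3206736982739565 -0.23023051035185518
0.095 148 x [0.4654 0.4706 0.4965 0.5089 0.5138] y -0.320619453191449 -0.23073529763855954
0.105 59 x [0.4658 0.4668 0.4747 0.4905 0.5091] y -0.32221923900934357 -0.2299738144028806
0.115 33 x [0.464  0.4665 0.4822 0.4912 0.4917] y -0.32050446079361783 -0.23276161709211418
0.125 9 x [0.4881 0.4883 0.4912 0.4921 0.4925] y -0.28217238917547216 -0.23396884641844704
0.135 34 x [0.4872 0.4879 0.4912 0.4941 0.4949] y -0.3153866061407337 -0.2336625548170067
0.145 8 x [0.4923 0.4926 0.4931 0.494  0.4943] y -0.31571212026767453 -0.24452212734991316
```

View pics/w1.png

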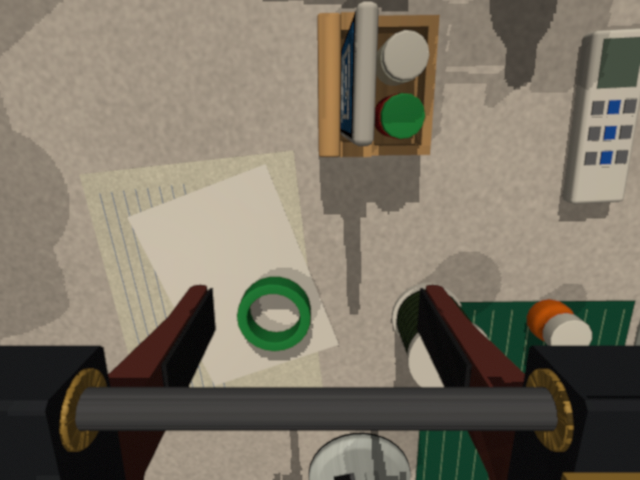

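The wrist view shows the phone's top edge on at (366,72), and the depth points put it at (0.498, 0.231, 0.165). That matches the expected height of 0.165 and the scene view. I go to it, descend and grip front to back.

>>> arm_command(
  moves=[
    {"jaw": 1,"translation": [0.5,0.15,0.2],"angular": [0,0,0]},
    {"jaw": 1,"translation": [1,0.27,0.4],"angular": [0,0,0]},
    {"jaw": 1,"translation": [1,0.27,0.4],"angular": [0,0,0]},
    {"jaw": 1,"translation": [1,0.27,0.4],"angular": [0,0,0]},
  ],
)

```text
t: 3.45
position: [0.4985, 0.2306, 0.2017]
eef_rot: [-179.9, 0.1, 89.4]
wrist_force: [0.2, -0.3, -0.2]
width: 0.0879
finger_force: 0.0
```

>>> arm_command(
  moves=[
    {"jaw": 1,"translation": [0,0,0.3],"angular": [0,0,0]},
    {"jaw": 1,"translation": [0,0,0.6],"angular": [0,0,0]},
    {"jaw": 1,"translation": [0,0,0.79],"angular": [0,0,0]},
    {"jaw": 1,"translation": [0,0,0.79],"angular": [0,0,0]},
    {"jaw": -1,"translation": [0,0,0.79],"angular": [0,0,0]},
    {"jaw": -1,"translation": [0,0,0.79],"angular": [0,0,0]},
    {"jaw": -1,"translation": [0,0,0.79],"angular": [0,0,0]},
    {"jaw": -1,"translation": [0,0,0.79],"angular": [0,0,0]},
    {"jaw": -1,"translation": [0,0,0.79],"angular": [0,0,0]},
    {"jaw": -1,"translation": [0,0,0.79],"angular": [0,0,0]},
  ],
)

```text
t: 4.45
position: [0.4988, 0.232, 0.124]
eef_rot: [180.0, -0.0, 89.4]
wrist_force: [0.1, 0.2, 0.4]
width: 0.0431
finger_force: 0.0
```

>>> arm_command(
  moves=[
    {"jaw": -1,"translation": [0,0,0],"angular": [0,0,0]},
    {"jaw": -1,"translation": [0,0,0],"angular": [0,0,0]},
    {"jaw": -1,"translation": [0,0,0],"angular": [0,0,0]},
    {"jaw": -1,"translation": [0,0,0],"angular": [0,0,0]},
    {"jaw": -1,"translation": [0,0,0],"angular": [0,0,0]},
    {"jaw": -1,"translation": [0,0,0],"angular": [0,0,0]},
  ],
)

```text
t: 5.05
position: [0.4987, 0.2319, 0.1237]
eef_rot: [-180.0, -0.0, 89.4]
wrist_force: [0.1, 1.3, -0.2]
width: 0.0118
finger_force: 30.0
```

>>> arm_command(
  moves=[
    {"jaw": -1,"translation": [0,0,-0.15],"angular": [0,0,0]},
    {"jaw": -1,"translation": [0,0,-0.35],"angular": [0,0,0]},
    {"jaw": -1,"translation": [0,0,-0.6],"angular": [0,0,0]},
    {"jaw": -1,"translation": [0,0,-0.8],"angular": [0,0,0]},
    {"jaw": -1,"translation": [0,0,-1],"angular": [0,0,0]},
  ],
)

```text
t: 5.55
position: [0.4984, 0.2317, 0.2243]
eef_rot: [-180.0, 0.0, 89.4]
wrist_force: [-0.4, -0.4, -1.7]
width: 0.0115
finger_force: 30.0
```

>>> arm_command(
  moves=[
    {"jaw": -1,"translation": [-0.3,-0.1,-0.3],"angular": [0,0,0]},
    {"jaw": -1,"translation": [-0.65,-0.2,-0.6],"angular": [0,0,0]},
    {"jaw": -1,"translation": [-1,-0.2,-0.9],"angular": [0,0,0]},
    {"jaw": -1,"translation": [-1,-0.2,-0.9],"angular": [0,0,0]},
  ],
)

```text
t: 5.95
position: [0.4796, 0.1291, 0.3177]
eef_rot: [179.6, 0.1, 89.2]
wrist_force: [0.4, 0.7, -2.4]
width: 0.0119
finger_force: 30.0
```

>>> arm_command(
  moves=[
    {"jaw": -1,"translation": [-0.4,-0.1,0],"angular": [0,0,0]},
    {"jaw": -1,"translation": [-0.8,-0.2,0],"angular": [0,0,0]},
    {"jaw": -1,"translation": [-1,-0.2,0],"angular": [0,0,0]},
  ],
)

```text
t: 6.25
position: [0.4548, 0.0307, 0.3127]
eef_rot: [-179.9, 0.0, 89.4]
wrist_force: [0.7, 0.2, -2.5]
width: 0.0117
finger_force: 30.0
```

>>> arm_command(
  moves=[
    {"jaw": -1,"translation": [-0.4,-0.1,0],"angular": [0,0,0]},
    {"jaw": -1,"translation": [-0.8,-0.2,0],"angular": [0,0,0]},
    {"jaw": -1,"translation": [-1,-0.2,0],"angular": [0,0,0]},
  ],
)

```text
t: 6.55
position: [0.434, -0.0692, 0.3127]
eef_rot: [-179.9, 0.0, 89.3]
wrist_force: [1.0, 0.9, -1.3]
width: 0.012
finger_force: 30.0
```

>>> arm_command(
  moves=[
    {"jaw": -1,"translation": [-0.4,-0.1,0],"angular": [0,0,0]},
    {"jaw": -1,"translation": [-0.8,-0.2,0],"angular": [0,0,0]},
    {"jaw": -1,"translation": [-1,-0.2,0],"angular": [0,0,0]},
  ],
)

```text
t: 6.85
position: [0.4134, -0.1691, 0.3127]
eef_rot: [-179.9, -0.0, 89.3]
wrist_force: [0.4, 1.1, -1.5]
width: 0.0121
finger_force: 30.0
```

>>> arm_command(
  moves=[
    {"jaw": -1,"translation": [-0.4,0,0],"angular": [0,0,0]},
    {"jaw": -1,"translation": [-0.8,0,0],"angular": [0,0,0]},
    {"jaw": -1,"translation": [-1,0,0],"angular": [0,0,0]},
    {"jaw": -1,"translation": [-1,0,0],"angular": [0,0,0]},
    {"jaw": -1,"translation": [-1,0,0],"angular": [0,0,0]},
  ],
)

```text
t: 7.35
position: [0.4133, -0.2664, 0.3126]
eef_rot: [-179.9, -0.1, 89.4]
wrist_force: [-0.1, 0.9, -0.9]
width: 0.0117
finger_force: 30.0
```

```bash
python3 - <<'E'
from h import *
np.set_printoptions(precision=4,suppress=True)
print(ctrl.get_state()["position"])
for n in ["wrist","scene","side"]:
    im,X=cloud(n); cv2.imwrite(f"pics/{n}2.png",im); np.savez(f"pics/{n}2.npz",im=im,X=X)
E
```

```text
[ 0.4133 -0.2664  0.3126]
```

View pics/wrist2.png

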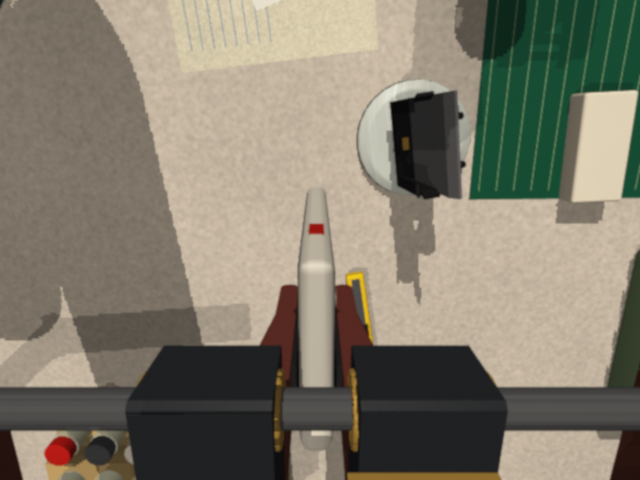

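View pics/side2.png

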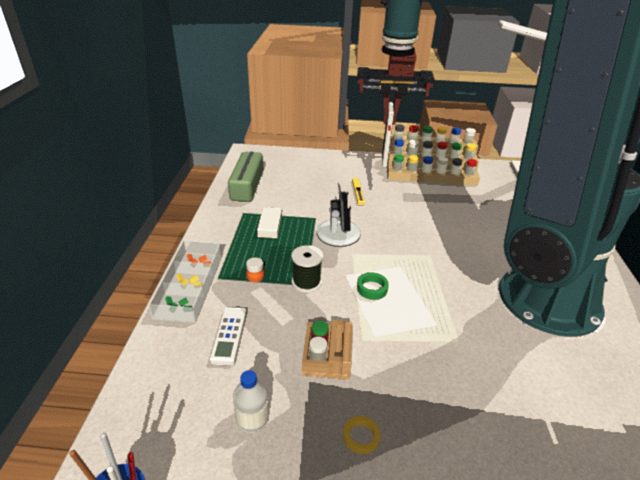

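The wrist view shows the empty cradle at (428,145) with its opening towards the robot, and the phone hanging straight at (316,300). The side view at (388,130) confirms the phone is vertical.

```bash
python3 - <<'E'
from h import *
np.set_printoptions(precision=4,suppress=True)
X=np.load("pics/wrist2.npz")["X"]; im=np.load("pics/wrist2.npz")["im"]
S=X[70:215,340:480].reshape(-1,3); S=S[~np.isnan(S[:,0])]
D=S[abs(S[:,2]-.014)<.003]; print("disc",len(D),cv2.minEnclosingCircle((D[:,:2]*1000).astype(np.float32)))
T=S[S[:,2]>.130]; r=cv2.minAreaRect((T[:,:2]*1000).astype(np.float32)); print("top",len(T),r,T[:,2].max())
l=cv2.fitLine((T[:,:2]).astype(np.float32),cv2.DIST_HUBER,0,.001,.001).ravel(); yaw=np.degrees(np.arctan2(-l[0],l[1]))%180; print("yaw",yaw, l)
T=S[(S[:,2]>.095)&(S[:,2]<.113)]; print("lips",cv2.minAreaRect((T[:,:2]*1000).astype(np.float32)))
a=np.radians(7.5);R=np.array([[np.cos(a),np.sin(a),0],[-np.sin(a),np.cos(a),0],[0,0,1]])
L=S@R.T
for z in np.arange(.035,.15,.01):
    s=L[abs(L[:,2]-z)<.005]
    if len(s)>5: print(round(z,3),len(s),"x",np.percentile(s[:,0],[0,10,50,90,100]),"y",s[:,1].min(),s[:,1].max())
# front face of back plate: central strip
c=L[(abs(L[:,1]+.2775)<.025)&(L[:,2]>.06)&(L[:,0]>.47)]
for z in np.arange(.055,.15,.008):
    s=c[abs(c[:,2]-z)<.004]
    if len(s)>3: print("bp",round(z,3),len(s),np.percentile(s[:,0],[5,50,95]))
# held phone
st=ctrl.get_state()["position"]
P=X.reshape(-1,3);P=P[~np.isnan(P[:,0])];P=P[(abs(P[:,0]-st[0])<.03)&(P[:,1]>st[1]+.02)&(P[:,1]<st[1]+.06)&(P[:,2]>.19)&(P[:,2]<.36)]
for z in np.arange(.19,.36,.02):
    s=P[abs(P[:,2]-z)<.01]
    if len(s)>5: print("ph",round(z,2),len(s),s.min(0),s.max(0),np.median(s,0))
E
```

```text
disc 3368 ((519.2938232421875, -212.3019561767578), 60.89187240600586)
top 1508 ((522.6661376953125, -212.01690673828125), (9.278197288513184, 85.01109313964844), 7.795004844665527) 0.14322429823979008
yaw 7.609192 [ 0.1324 -0.9912  0.5221 -0.2105]
lips ((520.5310668945312, -212.24581909179688), (49.3447380065918, 90.15576171875), 7.62556791305542)
0.045 1094 x [0.4594 0.4601 0.4721 0.4785 0.4794] y -0.3208828452632188 -0.23623318377495986
0.055 619 x [0.4602 0.4608 0.4637 0.4798 0.4806] y -0.32072944691338473 -0.23674543879949292
0.065 357 x [0.461  0.4619 0.4803 0.4809 0.4815] y -0.32073211695793485 -0.23621169290714666
0.075 384 x [0.462  0.4628 0.4812 0.4818 0.4824] y -0.32068214186402166 -0.23615616267625889
0.085 428 x [0.4629 0.4637 0.4821 0.4828 0.5123] y -0.32077873612927243 -0.23634676848756014
0.095 545 x [0.4638 0.4648 0.4832 0.5097 0.513 ] y -0.32124895283732363 -0.23617122429469467
0.105 612 x [0.4646 0.4692 0.4838 0.4846 0.4853] y -0.3234220769378207 -0.23338086675141795
0.115 708 x [0.4632 0.4656 0.4847 0.4855 0.4861] y -0.3234591765162407 -0.2333067302924348
0.125 49
[... 686 characters left out ...]
 -0.2356  0.2086] [ 0.4189 -0.2313  0.2197] [ 0.4127 -0.2318  0.2145]
ph 0.23 108 [ 0.4068 -0.2355  0.22  ] [ 0.4188 -0.2311  0.2394] [ 0.4128 -0.2318  0.2306]
ph 0.25 147 [ 0.4069 -0.2358  0.2403] [ 0.419  -0.2312  0.2599] [ 0.4128 -0.2319  0.2508]
ph 0.27 182 [ 0.4069 -0.2358  0.2602] [ 0.4191 -0.2311  0.2799] [ 0.4131 -0.2319  0.2708]
ph 0.29 251 [ 0.407  -0.2356  0.28  ] [ 0.4191 -0.2312  0.3   ] [ 0.4129 -0.2319  0.2907]
ph 0.31 315 [ 0.407  -0.2356  0.3002] [ 0.4191 -0.2305  0.32  ] [ 0.413  -0.2319  0.3114]
ph 0.33 524 [ 0.407  -0.2388  0.3201] [ 0.4196 -0.2306  0.34  ] [ 0.4131 -0.2318  0.3306]
ph 0.35 1937 [ 0.407  -0.2458  0.3401] [ 0.4195 -0.231   0.3567] [ 0.4131 -0.2368  0.3535]
```

>>> arm_command(
  moves=[
    {"jaw": -1,"translation": [0.28,0.4,0],"angular": [0,0,-0.0115]},
    {"jaw": -1,"translation": [0.4,0.8,0],"angular": [0,0,-0.0228]},
    {"jaw": -1,"translation": [0.56,1,0],"angular": [0,0,-0.0228]},
    {"jaw": -1,"translation": [0.56,1,0],"angular": [0,0,-0.0228]},
  ],
)

```text
t: 7.9
position: [0.5166, -0.2093, 0.3135]
eef_rot: [179.9, -0.1, 97.9]
wrist_force: [-0.7, -0.7, -2.5]
width: 0.0117
finger_force: 30.0
```

>>> arm_command(
  moves=[
    {"jaw": -1,"translation": [0,0.05,0.1],"angular": [0.0075,0,0]},
    {"jaw": -1,"translation": [0,0.1,0.2],"angular": [0.015,0,0]},
    {"jaw": -1,"translation": [0,0.1,0.2],"angular": [0.015,0,0]},
    {"jaw": -1,"translation": [0,0.1,0.2],"angular": [0.015,0,0]},
  ],
)

```text
t: 8.3
position: [0.5236, -0.2104, 0.2935]
eef_rot: [-174.6, -0.0, 97.7]
wrist_force: [-0.3, -0.2, -2.5]
width: 0.0121
finger_force: 30.0
```

```bash
cat > d.py <<'E'
from h import *
from scipy.spatial.transform import Rotation as Ro
np.set_printoptions(precision=4,suppress=True)
def go(bottom_s, off=(-.0016,0,.1087), theta=.094, yaw=7.6, f=(.4711,-.2785,.0428)):
    # target TCP pose for the phone's bottom bottom_s above the floor along the cradle axis, as tool-frame shift and rotvec
    s=ctrl.get_state(); R=Ro.from_euler('xyz',s["eef_rot"],degrees=True)
    C=Ro.from_euler('ZY',[yaw,np.degrees(theta)],degrees=True)      # cradle axes
    F=Ro.from_euler('z',7.5,degrees=True).apply(f)
    T=C*Ro.from_matrix(np.array([[0,1,0],[1,0,0],[0,0,-1.]]))       # tool x=cy, y=cx, z=-cz
    p=F+C.apply([0,0,bottom_s])-T.apply(off)
    d=R.inv().apply(p-s["position"])/.1
    print("pos",s["position"],s["eef_rot"],"target",p,"shift",d,"turn",(R.inv()*T).as_rotvec()/(2*np.pi))
E
python3 -c "
from d import *
go(.11);go(0)
im,X=cloud('wrist'); cv2.imwrite('pics/w3.png',im); np.savez('pics/w3.npz',X=X)"
```

```text
pos [ 0.5236 -0.2104  0.2935] [-174.5934   -0.0383   97.6766] target [ 0.5236 -0.2103  0.2605] shift [0.0005 0.0308 0.3287] turn [-0.0001 -0.0001  0.0002]
pos [ 0.5236 -0.2104  0.2935] [-174.5934   -0.0383   97.6766] target [ 0.5133 -0.2117  0.151 ] shift [-0.0001  0.0312  1.4287] turn [-0.0001 -0.0001  0.0002]
```

View pics/w3.png

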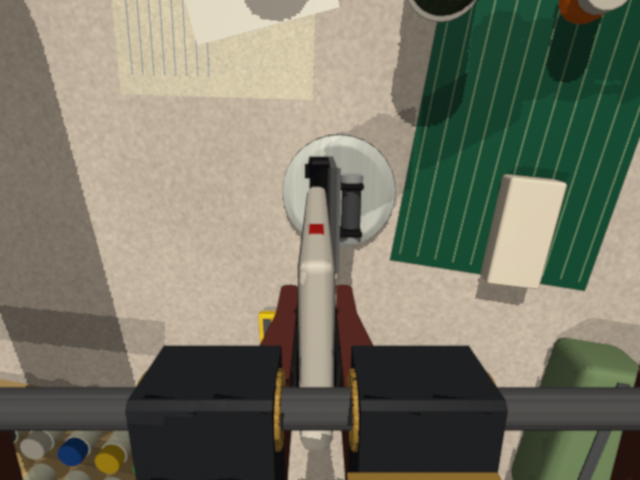

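The wrist view shows the phone at (316,230), lined up with the cradle mouth at (320,170). I lower it along the cradle's axis.

>>> arm_command(
  moves=[
    {"jaw": -1,"translation": [0,0.03,0.2],"angular": [0,0,0]},
    {"jaw": -1,"translation": [0,0.03,0.4],"angular": [0,0,0]},
    {"jaw": -1,"translation": [0,0.03,0.55],"angular": [0,0,0]},
    {"jaw": -1,"translation": [0,0.03,0.65],"angular": [0,0,0]},
    {"jaw": -1,"translation": [0,0.03,0.7],"angular": [0,0,0]},
    {"jaw": -1,"translation": [0,0.03,0.7],"angular": [0,0,0]},
  ],
)

```text
t: 8.95
position: [0.5201, -0.2116, 0.2238]
eef_rot: [-174.6, -0.0, 97.6]
wrist_force: [0.2, 0.4, -1.0]
width: 0.0122
finger_force: 30.0
```

>>> arm_command(
  moves=[
    {"jaw": -1,"translation": [0,0,0.04],"angular": [0,0,0]},
    {"jaw": -1,"translation": [0,0,0.08],"angular": [0,0,0]},
    {"jaw": -1,"translation": [0,0,0.12],"angular": [0,0,0]},
    {"jaw": -1,"translation": [0,0,0.16],"angular": [0,0,0]},
    {"jaw": -1,"translation": [0,0,0.2],"angular": [0,0,0]},
    {"jaw": -1,"translation": [0,0,0.24],"angular": [0,0,0]},
  ],
)

```text
t: 9.55
position: [0.5182, -0.2117, 0.1994]
eef_rot: [-174.6, -0.0, 97.6]
wrist_force: [0.9, -1.8, -0.7]
width: 0.0121
finger_force: 30.0
```

```bash
python3 - <<'E'
from d import *
go(0)
for n in ["wrist","side"]:
    im,X=cloud(n); np.savez(f"pics/{n}4.npz",im=im,X=X)
    if n=="side": cv2.imwrite("pics/s4.png",cv2.resize(im[60:270,280:480],None,fx=2.8,fy=2.8,interpolation=cv2.INTER_CUBIC))
E
```

```text
pos [ 0.5182 -0.2117  0.1994] [-174.5962   -0.0089   97.6175] target [ 0.5133 -0.2117  0.151 ] shift [ 0.007  -0.0027  0.4863] turn [-0.     -0.      0.0001]
```

View pics/s4.png

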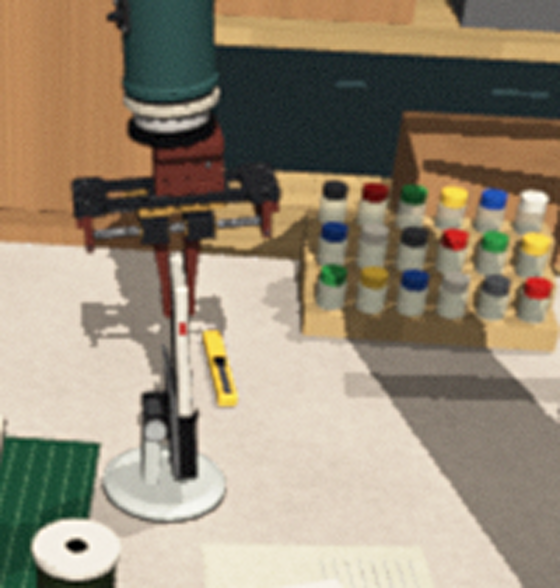

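The side crop shows the phone inside the slot, its edge at (180,400) between back plate and lips, with no side force. I carry on down.

>>> arm_command(
  moves=[
    {"jaw": -1,"translation": [0,0,0.05],"angular": [0,0,0]},
    {"jaw": -1,"translation": [0,0,0.1],"angular": [0,0,0]},
    {"jaw": -1,"translation": [0,0,0.15],"angular": [0,0,0]},
    {"jaw": -1,"translation": [0,0,0.2],"angular": [0,0,0]},
    {"jaw": -1,"translation": [0,0,0.25],"angular": [0,0,0]},
    {"jaw": -1,"translation": [0,0,0.3],"angular": [0,0,0]},
    {"jaw": -1,"translation": [0,0,0.35],"angular": [0,0,0]},
    {"jaw": -1,"translation": [0,0,0.4],"angular": [0,0,0]},
    {"jaw": -1,"translation": [0,0,0.44],"angular": [0,0,0]},
    {"jaw": -1,"translation": [0,0,0.44],"angular": [0,0,0]},
  ],
)

```text
t: 10.65
position: [0.5137, -0.2122, 0.1553]
eef_rot: [-174.5, -0.0, 97.6]
wrist_force: [0.0, -0.4, -2.3]
width: 0.0116
finger_force: 30.0
```

>>> arm_command(
  moves=[
    {"jaw": -1,"translation": [0,0,0.01],"angular": [0,0,0]},
    {"jaw": -1,"translation": [0,0,0.02],"angular": [0,0,0]},
    {"jaw": -1,"translation": [0,0,0.03],"angular": [0,0,0]},
    {"jaw": -1,"translation": [0,0,0.035],"angular": [0,0,0]},
    {"jaw": -1,"translation": [0,0,0.035],"angular": [0,0,0]},
  ],
)

```text
t: 11.15
position: [0.5139, -0.2124, 0.1525]
eef_rot: [-174.6, -0.0, 97.6]
wrist_force: [0.9, 0.1, -2.3]
width: 0.0115
finger_force: 30.0
```

>>> arm_command(
  moves=[
    {"jaw": -1,"translation": [0,0,0.01],"angular": [0,0,0]},
    {"jaw": -1,"translation": [0,0,0.015],"angular": [0,0,0]},
    {"jaw": -1,"translation": [0,0,0.015],"angular": [0,0,0]},
  ],
)

```text
t: 11.45
position: [0.5137, -0.2124, 0.151]
eef_rot: [-174.6, -0.0, 97.6]
wrist_force: [-0.3, 0.7, -2.5]
width: 0.012
finger_force: 30.0
```

>>> arm_command(
  moves=[
    {"jaw": -1,"translation": [0,0,0.01],"angular": [0,0,0]},
    {"jaw": -1,"translation": [0,0,0.01],"angular": [0,0,0]},
  ],
)

```text
t: 11.65
position: [0.5138, -0.2124, 0.1508]
eef_rot: [-174.6, 0.0, 97.6]
wrist_force: [-0.9, 1.9, 4.6]
width: 0.0119
finger_force: 30.0
```

The phone is on the floor: the vertical force rose by about 7 N. I loosen the grip so the phone is only caged. Then I swing the tool about the hinge so the front finger pushes the phone back.

>>> arm_command(
  moves=[
    {"jaw": -0.6,"translation": [0,0,0],"angular": [0,0,0]},
    {"jaw": -0.6,"translation": [0,0,0],"angular": [0,0,0]},
    {"jaw": -0.6,"translation": [0,0,0],"angular": [0,0,0]},
    {"jaw": -0.6,"translation": [0,0,0],"angular": [0,0,0]},
    {"jaw": -0.6,"translation": [0,0,0],"angular": [0,0,0]},
  ],
)

```text
t: 12.15
position: [0.5136, -0.2125, 0.1499]
eef_rot: [-174.6, -0.0, 97.6]
wrist_force: [-0.1, -0.3, -0.1]
width: 0.0174
finger_force: 0.0
```

```bash
python3 - <<'E'
from d import *
go(0)
im,X=cloud("side"); P=X[60:270,300:380].reshape(-1,3); P=P[~np.isnan(P[:,0])]
L=Ro.from_euler('z',-7.5,degrees=True).apply(P)
L=L[(abs(L[:,1]+.2785)<.045)&(L[:,0]>.44)&(L[:,0]<.53)]
for z in np.arange(.045,.2,.015):
    s=L[abs(L[:,2]-z)<.006]
    if len(s)>3: print(round(z,3),len(s),s.min(0),s.max(0))
print("topz",L[L[:,2]<.21][:,2].max(), ctrl.get_state()["width"])
E
```

```text
pos [ 0.5136 -0.2125  0.1499] [-174.5951   -0.0062   97.6136] target [ 0.5133 -0.2117  0.151 ] shift [ 0.0079 -0.0026 -0.0108] turn [-0.0001 -0.      0.    ]
0.045 50 [ 0.4616 -0.2896  0.0398] [ 0.5111 -0.2336  0.0509]
0.06 64 [ 0.4626 -0.2815  0.0543] [ 0.5116 -0.2335  0.0658]
0.075 52 [ 0.4634 -0.3003  0.069 ] [ 0.5113 -0.2337  0.0802]
0.09 130 [ 0.4646 -0.3104  0.0841] [ 0.5137 -0.2336  0.0958]
0.105 61 [ 0.4641 -0.3117  0.099 ] [ 0.5116 -0.2337  0.111 ]
0.12 35 [ 0.4733 -0.2852  0.1141] [ 0.4922 -0.2347  0.1253]
0.135 49 [ 0.4744 -0.2898  0.1298] [ 0.4946 -0.2344  0.141 ]
0.15 33 [ 0.466  -0.2845  0.1445] [ 0.499  -0.2403  0.1559]
0.165 50 [ 0.4667 -0.2815  0.1595] [ 0.5001 -0.2393  0.171 ]
0.18 57 [ 0.4654 -0.2771  0.174 ] [ 0.5019 -0.2395  0.1856]
0.195 100 [ 0.4659 -0.3138  0.1891] [ 0.5052 -0.241   0.201 ]
topz 0.20982816206881244 0.017589866095725826
```

>>> arm_command(
  moves=[
    {"jaw": -0.6,"translation": [0,0.028,-0.011],"angular": [0.0069,0,0]},
    {"jaw": -0.6,"translation": [0,0.057,-0.022],"angular": [0.0139,0,0]},
    {"jaw": -0.6,"translation": [0,0.086,-0.03],"angular": [0.0208,0,0]},
    {"jaw": -0.6,"translation": [0,0.115,-0.038],"angular": [0.0278,0,0]},
    {"jaw": -0.6,"translation": [0,0.15,-0.046],"angular": [0.0361,0,0]},
    {"jaw": -0.6,"translation": [0,0.15,-0.046],"angular": [0.0361,0,0]},
  ],
)

```text
t: 12.8
position: [0.529, -0.2103, 0.1528]
eef_rot: [-161.4, -0.0, 97.7]
wrist_force: [-2.1, -1.2, 4.1]
width: 0.0173
finger_force: 1.5
```

>>> arm_command(
  moves=[
    {"jaw": -0.6,"translation": [0,0.028,-0.011],"angular": [0.0069,0,0]},
    {"jaw": -0.6,"translation": [0,0.057,-0.022],"angular": [0.0139,0,0]},
    {"jaw": -0.6,"translation": [0,0.086,-0.03],"angular": [0.0208,0,0]},
    {"jaw": -0.6,"translation": [0,0.115,-0.038],"angular": [0.0278,0,0]},
    {"jaw": -0.6,"translation": [0,0.15,-0.046],"angular": [0.0361,0,0]},
    {"jaw": -0.6,"translation": [0,0.15,-0.046],"angular": [0.0361,0,0]},
  ],
)

```text
t: 13.4
position: [0.5444, -0.2081, 0.1519]
eef_rot: [-148.5, -0.1, 97.7]
wrist_force: [-2.7, -0.1, 1.0]
width: 0.0176
finger_force: 1.1
```

```bash
cat > m.py <<'E'
from d import *
# tilt from the side view: front lips' and white phone edges, in the stand's x-z plane
im,X=cloud("side"); cv2.imwrite("pics/side_m.png",im)
ok=~np.isnan(X[...,0]); L=np.full(X.shape,np.nan); L[ok]=Ro.from_euler('z',-7.5,degrees=True).apply(X[ok])
hx,hz=.5021,.085
reg=ok&(abs(L[...,1]+.2785)<.045)&(L[...,2]>.03)&(np.hypot(L[...,0]-hx,L[...,2]-hz)<.16)
g=im.max(-1).astype(int)
side=reg&(L[...,1]>-.245)
for nm,m in [("dark side wall",side&(g<70)),("white edge",side&(g>130)&(L[...,2]>.09)&(L[...,0]>.47))]:
    P=L[m][:,[0,2]]*1000
    if len(P)<8: print(nm,len(P)); continue
    l=cv2.fitLine(P.astype(np.float32),cv2.DIST_HUBER,0,.1,.001).ravel()
    r=cv2.minAreaRect(P.astype(np.float32))
    print(nm,len(P),"tilt",np.arctan(l[0]/l[1]),r, P.min(0),P.max(0))
s=ctrl.get_state(); print(s["position"],s["eef_rot"],s["wrist_force"],s["t"])
E
python3 m.py
```

```text
dark side wall 169 tilt 0.6546908 ((503.56719970703125, 153.25161743164062), (208.6993408203125, 57.128482818603516), 51.66865158081055) [452.0375  54.9998] [590.649  241.1374]
white edge 93 tilt 0.53399557 ((543.71484375, 171.16481018066406), (152.31088256835938, 50.54900360107422), 26.537572860717773) [484.4916 117.3012] [623.1389 192.3867]
[ 0.5444 -0.2081  0.1521] [-148.6455   -0.0461   97.6443] [-0.6343  0.0219  1.1006] 13.45
```

>>> arm_command(
  moves=[
    {"jaw": 0,"translation": [0,-0.03,0],"angular": [0,0,0]},
    {"jaw": 0,"translation": [0,-0.03,0],"angular": [0,0,0]},
    {"jaw": 0,"translation": [0,-0.03,0],"angular": [0,0,0]},
    {"jaw": 0,"translation": [0,-0.03,0],"angular": [0,0,0]},
    {"jaw": 0,"translation": [0,-0.03,0],"angular": [0,0,0]},
    {"jaw": 0,"translation": [0,-0.03,-0.2],"angular": [0,0,0]},
    {"jaw": 0,"translation": [0,-0.03,-0.4],"angular": [0,0,0]},
    {"jaw": 0,"translation": [0,-0.03,-0.7],"angular": [0,0,0]},
    {"jaw": 0,"translation": [0,-0.03,-1],"angular": [0,0,0]},
    {"jaw": 0,"translation": [0,-0.03,-1],"angular": [0,0,0]},
  ],
)

```text
t: 14.45
position: [0.5965, -0.2021, 0.2428]
eef_rot: [-149.0, 0.2, 97.7]
wrist_force: [1.0, -0.7, 0.4]
width: 0.044
finger_force: 0.0
```

```bash
python3 m.py; python3 - <<'E'
from d import *
im,X=cloud("wrist"); cv2.imwrite("pics/w5.png",im); np.savez("pics/w5.npz",im=im,X=X)
a=cv2.imread("pics/side_m.png")[60:270,280:480]; cv2.imwrite("pics/s5.png",np.hstack([cv2.resize(a,(457,480)),cv2.resize(im,(340,480))[:, :]]))
E
```

```text
dark side wall 145 tilt 0.4482196 ((472.845947265625, 87.77403259277344), (69.96969604492188, 23.521648406982422), 60.61172866821289) [448.6691  54.2699] [497.4913 124.0282]
white edge 95 tilt 0.5073406 ((507.6142272949219, 144.69749450683594), (102.3583755493164, 23.705459594726562), 70.46334838867188) [486.9907  92.5011] [534.4104 191.1806]
[ 0.595  -0.2019  0.2409] [-148.8312    0.0966   97.6465] [ 0.1953  0.138  -0.7979] 14.5
```

View pics/s5.png

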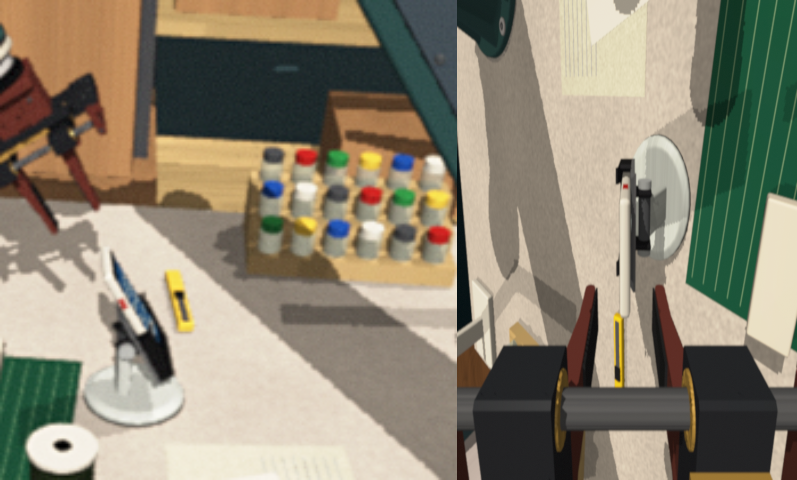

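The picture shows the phone in the leaning cradle with its screen forward and the gripper clear. The wrist view, looking along the phone, has it at (627,240). I check tilt and seating from the wrist and scene depth points.

```bash
python3 - <<'E'
from d import *
def line(P): 
    l=cv2.fitLine((P*1000).astype(np.float32),cv2.DIST_HUBER,0,.1,.001).ravel(); return np.arctan(l[0]/l[1])
imw=np.load("pics/w5.npz")["im"];Xw=np.load("pics/w5.npz")["X"]
ims,Xs=cloud("scene"); imd,Xd=cloud("side")
for n,im,X in [("wrist",imw,Xw),("scene",ims,Xs),("side",imd,Xd)]:
    ok=~np.isnan(X[...,0]); L=np.full(X.shape,np.nan); L[ok]=Ro.from_euler('z',-7.6,degrees=True).apply(X[ok])
    g=im.max(-1).astype(int)
    # hinge and cradle-centre y in this frame
    a=np.radians(.1); y0=-.2785-.48*a; hx,hz=.5021,.085
    th=.50; dx=L[...,0]-hx; dz=L[...,2]-hz
    # cradle frame coords relative to cradle_floor, at trial tilt
    cx=dx*np.cos(th)-dz*np.sin(th)+.0275; cz=dx*np.sin(th)+dz*np.cos(th)+.045; cy=L[...,1]-y0
    base=ok&(abs(cy)<.05)&(L[...,2]>.03)
    ph=base&(cz>.11)&(cz<.17)&(abs(cx)<.03)
    w=ph&(g>110)
    print(n,"phone pts",ph.sum(),"cz top",np.percentile(cz[ph],[98,99.7]),"cy",cy[ph].min(),cy[ph].max(),"cx",np.percentile(cx[ph],[2,50,98]))
    e=base&(cz>.105)&(cz<.146)&(abs(cx)<.02)
    if n=="scene": # back face of phone and back plate
        for nm,z0,z1 in [("phone back",.105,.145),("plate back",.06,.086)]:
            m=base&(abs(cy)<.025)&(cz>z0)&(cz<z1)&(abs(cx)<.025); 
            if m.sum()>5: print("  ",nm,m.sum(),"tilt",th+line(np.stack([cx[m],cz[m]],1)),np.median(cx[m]))
    else:
        m=e&(cy>.030); print("   edge tilt",m.sum(),th+line(np.stack([cx[m],cz[m]],1)),np.percentile(cx[m],[3,50,97]))
        m=base&(g<70)&(cy>.036)&(cz>.005)&(cz<.06)&(abs(cx)<.02); 
        if m.sum()>8: print("   wall tilt",m.sum(),th+line(np.stack([cx[m],cz[m]],1)),np.percentile(cx[m],[3,50,97]))
    for b in np.arange(.0,.15,.012):
        m=base&(cy>.030)&(abs(cz-b)<.004)&(abs(cx)<.03)
        if m.sum()>3: print("   ",round(b,3),m.sum(),np.percentile(cx[m],[2,98]).round(4),cy[m].max().round(4))
E
```

```text
wrist phone pts 2735 cz top [0.1517 0.1522] cy -0.037149855469197135 0.036646406487844896 cx [-0.0035  0.0024  0.0083]
   edge tilt 236 0.54709333 [-0.0038  0.0022  0.0073]
   wall tilt 116 0.36315694 [-0.0096 -0.0016  0.0072]
    0.0 26 [-0.0102  0.0111] 0.0427
    0.012 28 [-0.0105  0.0103] 0.0427
    0.024 31 [-0.0103  0.0112] 0.0428
    0.036 50 [-0.0106  0.028 ] 0.0428
    0.048 61 [-0.0099  0.0292] 0.0428
    0.06 106 [-0.0105  0.0278] 0.0429
    0.072 198 [-0.0139  0.0098] 0.0451
    0.084 36 [-0.0043  0.0119] 0.0429
    0.096 195 [-0.0027  0.0141] 0.0429
    0.108 35 [-0.0046  0.0069] 0.0367
    0.12 46 [-0.0041  0.0067] 0.0366
    0.132 45 [-0.0032  0.0076] 0.036
    0.144 86 [-0.0033  0.0078] 0.0361
scene phone pts 197 cz top [0.1544 0.1554] cy -0.02684532718253685 0.03624125571188433 cx [-0.0022  0.0072  0.0097]
   phone back 93 tilt 0.51373786 0.008011194110180066
   plate back 73 tilt 0.49369708 0.01287287184160074
    0.0 6 [-0.0073  0.0126] 0.0424
    0.012 12 [-0.0083  0.014 ] 0.0429
    0.024 8 [-0.0063  0.0124] 0.0434
    0.036 13 [-0.0098  0.0239] 0.043
    0.048 1
[... 322 characters left out ...]
 pts 185 cz top [0.1522 0.1528] cy -0.03262271009382506 0.03952434845580857 cx [-0.005  -0.0015  0.0072]
   edge tilt 68 0.5197006 [-0.0043  0.0012  0.007 ]
   wall tilt 124 0.46835297 [-0.0113 -0.0029  0.0067]
    0.0 20 [-0.0108  0.0112] 0.0462
    0.012 24 [-0.0115  0.0117] 0.0462
    0.024 21 [-0.0106  0.011 ] 0.0452
    0.036 26 [-0.0112  0.0271] 0.0472
    0.048 32 [-0.0115  0.0287] 0.0466
    0.06 24 [-0.0113  0.0197] 0.0468
    0.072 27 [-0.0126  0.0108] 0.0477
    0.084 18 [-0.0055  0.0107] 0.0476
    0.096 23 [-0.0041  0.0136] 0.0436
    0.108 15 [-0.0046  0.0059] 0.0398
    0.12 13 [-0.004   0.0061] 0.0385
    0.132 15 [-0.0045  0.0072] 0.0373
    0.144 14 [-0.0033  0.0081] 0.0371
```

```bash
python3 - <<'E'
from d import *
f=np.load("pics/w5.npz");X=f["X"];ok=~np.isnan(X[...,0]);L=Ro.from_euler('z',-7.6,degrees=True).apply(X[ok])
y0=-.2785-.48*np.radians(.1);th=.5;dx=L[:,0]-.5021;dz=L[:,2]-.085
cx=dx*np.cos(th)-dz*np.sin(th)+.0275;cz=dx*np.sin(th)+dz*np.cos(th)+.045;cy=L[:,1]-y0
m=(abs(cy)<.03)&(cx>0)&(cx<.005)&(cz>.14)&(cz<.16);print("phone top",m.sum(),np.percentile(cz[m],[5,50,95]))
m=(abs(cy)<.035)&(cx>.0095)&(cx<.03)&(cz>.08)&(cz<.11);print("plate top",m.sum(),np.percentile(cz[m],[5,50,95,99]))
m=(abs(cy)>.036)&(abs(cy)<.046)&(abs(cx)<.016)&(cz>.055)&(cz<.08);print("leadin top",m.sum(),np.percentile(cz[m],[5,50,95,99]))
E
```

```text
phone top 883 [0.1496 0.1506 0.1517]
plate top 677 [0.0955 0.0988 0.1003 0.1008]
leadin top 327 [0.0611 0.0683 0.0708 0.0791]
```

```bash
python3 -c "
from workcell import ctrl
print(ctrl.job_done())"
```

```text
the job is handed in; nothing more can be done
None
```

The phone is docked fully home in the cradle, right way up and screen to the front, with the cradle leaning back about 29° (measured 0.50 rad); the gripper is clear, nothing else was touched, and the job is handed in with no verdict shown.

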